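# Pin the rail in the assembly jig and set its hold-down thumbscrew

## Robot

A 6-joint arm with a two-finger parallel gripper is mounted at the origin on the work surface. World frame = base frame: x ahead of the robot, y to its left, z up, the work surface at z = 0. Lengths are in mm, angles in rad, forces in N, time in s.
With the tool pointing down it reaches from about 250 to 800 mm from the base axis. Payload 3.9 kg.
Tool frame: the origin (TCP) lies between the finger pads, 19 mm behind the fingertips; this is the grasp point; z points along the fingers, y is the line along which they close (so a half turn about z gives the same grasp; the last joint's range is limited). The gripper opens to 85 mm and grips with 20 to 120 N. Pads are 22 mm wide; open, the fingers measure 114 mm over their backs; the gripper's body (76 mm by 85 mm) begins 54 mm behind the grasp point. The pads swing forward as they close: fully open they stand 13 mm farther back than shut.
Start: joints at [0, 0.26, -0.138, 1.173, 0, 1.571], TCP at [524.991, -0, 250.004] pointing down, gripper open.
Joint ranges: [-2.78, 2.78], [-0.83, 1.72], [-1.28, 1.37], [-1.9, 2.12], [-1.57, 1.48], [-3.14, 3.14]. Speed limits (rad/s): [2.57, 2.57, 3.14, 3.14, 3.14, 3.14].

## Interface

Orientations are given as a rotation vector (axis times angle).
In Python, from cell import bot, eyes gives the robot as it stands (bot), with the cameras (eyes).
- The arm moves only by the shell command python3 steer.py 'ROWS' [FORCE]. ROWS is a JSON object with one list for each field, all of the same length, 1 to 20, a row being the entries at one place: wx, wy, wz (a rotation vector in shares of pi rad (1.0 is pi rad)), tx, ty, tz (the shift in shares of the most that a row can go, 1 being 50 mm), finger_gap (the finger opening in mm); each row shifts and turns the commanded pose from where the row before left it, along the tool's axes as they then stand; what a row does not reach is not made up. A row lasts 1/10 s, in which the tool goes at most 50 mm and 0.15 rad, less where a joint would pass 70% of its speed; a pose out of reach is approached as far as the arm can. The fingers move at their own pace and stop on an object; FORCE is the grip in N (left out, the last holds). Time passes only in rows, so rows that do not move let the fingers close. It prints the time, the measured TCP pose, the force, the opening and the grip force at its end. A shift or turn number past 1, either way, is cut back to 1. Input that does not fit is refused with a message, and nothing moves.
- bot.observe(): the state, without advancing time (a new reading comes with each control period).
- eyes.camera(name): name is "scene" or "side" or "wrist"; returns a dict with "pixels" (384x512x3 uint8, red, green, blue), "mtx" (3x3 intrinsics, pixels), "k1" (the pictures are not rectified: a ray, as slopes to the right and down, at radius r is drawn at 1 + k1 r^2 times it, then the intrinsics apply), "R" (3x3) and "t" (3): a world point X has camera coordinates R X + t; the wrist camera has in their place "T_tool_cam" (4x4, takes a point from camera to tool coordinates, whose origin is the TCP and whose axes are the flange's). Camera axes: x right, y down, z forward; pixel columns grow to the right and rows downward; lengths in mm; the calibration is good to about 2 mm. A picture is of the moment at which its call begins: read the wrist's pose just before it. There is no depth.
- bot.sign_off(): hands the job in; it is judged then, once.
The state is a dict: "t": time; "q": joint angles; "dq": joint speeds; "joint_torque": joint torques, N m; "tcp_pos": TCP position; "tool_rot": TCP orientation; "ft_force": force on the tool from outside, world axes, zero at the start; "torque": the same for the moment, N m; "grip_width": finger opening in mm; "grip_force": force on a finger pad.
Only numpy, scipy, OpenCV 4.12 (cv2) and the standard library are available. Lean on these libraries where they do the work, as an engineer would, in place of code of your own. Each camera call takes 0.05 s, during which the arm holds its last target. There are 200 camera calls.

## Task

Take the black-gripped locating pin from the wooden pin block and drop it point-down into the empty hole of the aluminium rail, until its shoulder rests on the rail. Then turn the black thumbscrew on the jig's bridge clockwise until its pad seats on the rail, back it off a quarter turn for sliding clearance, and finish still gripping the knob at that setting, so that it cannot creep while a colleague nips up the brass lock ring. Leave the fitted pin, the red pins, the tape roll and the screw tub where they are, and the rail in its nest.

Things in the scene. Friction and masses are not known exactly. Their poses are not given: they have to be found in the camera images.
- jig: Fixed steel jig, plate 220 (x) by 340 (y) mm, top at z = 35 mm. Origin: centre of its footprint on the work surface; z up. The rail lies along y at x = 30. A grey bridge arm (36 mm wide, top at z = 89) reaches from a post at x = -48, y = 0 over the rail's middle; the thumbscrew passes through its end at x = 30, y = 0. An open red-handled toggle clamp stands at x = -70, y = -130, 125 mm high.
- empty_hole (a point): Centre of the mouth of the empty pin hole, level with the rail's top face, at the left (+y) end of the jig (jig frame 30, 105, 47 mm; jig axes). Vertical hole: 15 mm wide through the 12 mm thick rail, then 14 mm wide through the 15 mm plate below, open underneath. When a pin is home its shoulder rests on the rail and its origin is at this point.
- black_pin: Locating pin to fit, upright in one of the pin block's holes: steel shank 12 mm in diameter, 34 mm long, tapered tip, below a black cylindrical grip 20 mm in diameter and 34 mm tall; 40 to 85 g. Origin on the axis at the shoulder (underside of the grip), z up along the grip; the shank runs to z = -34 mm.
- pin_block: Fixed wooden pin block 150 (its x) by 60 (its y) by 45 mm high, origin at the centre of its underside. Three vertical holes 14 mm wide, 39 mm deep, along its x at -45, 0 and +45 mm; the black pin and two red pins stand in them in any order, shoulders on the block's top, grips above it.
- red_pin_a: Shorter pin with a red grip (20 mm diameter, 34 mm tall; 12 mm shank 22 mm long) in the pin block, origin at its shoulder. Not used: leave it standing.
- red_pin_b: A second pin like red_pin_a. Not used: leave it standing.
- fitted_pin: A pin just like the black pin, already home in the other hole of the rail, at the right (-y) end of the jig, 105 mm from the thumbscrew. Origin at its shoulder. Leave it there.
- rail: Loose aluminium rail 40 (its x) by 300 (its y) by 12 mm, 0.37 kg, lying along the jig's y in its nest under the bridge, with about 1 mm play sideways and 1.5 mm endways between low steel stops. Origin: centre of its underside; its top is 12 mm higher.
- thumbscrew (a joint): Turn of the thumbscrew, rad: 0 = pad seated on the rail (stops dead there), negative = backed off. Clockwise seen from above raises the value, counter-clockwise lowers it. Starts at -3.6 to -2.0, so it seats after a third to just over half a turn clockwise. Friction about 0.08 N m; it stays where left. Thread 1.5 mm a turn. A quarter turn is 1.571.
- knob_grip (a point): Point to grip: on the thumbscrew's vertical axis, half-way up the knob, 131 mm above the work surface (under 1 mm more when backed off). The knob is a black knurled cylinder 34 mm in diameter, from 112 to 143 mm high, white index line on top; grip it at any yaw. Below: brass lock ring (top at 97 mm) and bridge arm (top at 89 mm). Its x and y axes turn with the knob.
- tape_roll: Roll of brown packing tape lying flat, 100 mm in diameter, 48 mm high, origin at the centre of its underside. Leave it.
- screw_tub: Round whitish tub with green lid, 88 mm in diameter, 60 mm high, origin at the centre of its underside. Leave it.

How it is judged (in metres and radians):
On the way, in this order (a step that is already met when the one before it is completed fails the run):
1. the black pin is home in the rail's empty hole, shoulder on the rail, and let go (horizontal distance between black_pin and empty_hole below 0.004 m and z of black_pin in the frame of empty_hole between -0.004 and 0.003 m and angle between black_pin's own z axis and vertical below 0.06 rad and contact force between the fingers and black_pin below 0.2 N), for 0.2 s.
2. the thumbscrew has been turned until its pad is seated on the rail (value of joint thumbscrew above -0.06 rad), for 0.1 s.
At the end, for the whole second after the job is handed in: Thumbscrew still, 1.57 rad (within 0.27) back from seated, knob gripped with over 5 N, TCP within 16 mm of its axis and 26 mm of its grip point; black pin home (within 4 mm sideways, shoulder within 3 mm of the rail top, tilt under 0.06 rad); rail and fitted pin moved less than 8 mm (value of joint thumbscrew between -1.841 and -1.301 rad and velocity of joint thumbscrew between -0.05 and 0.05 rad/s and contact force between the fingers and thumbscrew above 5 N and horizontal distance between the grasp point and knob_grip below 0.016 m and distance between the grasp point and knob_grip below 0.026 m and horizontal distance between black_pin and empty_hole below 0.004 m and z of black_pin in the frame of empty_hole between -0.004 and 0.003 m and angle between black_pin's own z axis and vertical below 0.06 rad and distance of each of rail, fitted_pin from where it was at the start of the episode below 0.008 m); the arm keeps its last pose, push and grip.
It fails at once if the first red pin was moved more than 20 mm (distance of red_pin_a from where it was at the start of the episode above 0.02 m).
It fails at once if the second red pin was moved more than 20 mm (distance of red_pin_b from where it was at the start of the episode above 0.02 m).
It fails at once if the tape roll was moved more than 20 mm (distance of tape_roll from where it was at the start of the episode above 0.02 m).
It fails at once if the screw tub was moved more than 20 mm (distance of screw_tub from where it was at the start of the episode above 0.02 m).
It also fails if it takes over 61 s, if anything falls off the work surface, if the arm or the gripper's body presses on something with over 40 N, if the wrist force passes 120 N, or if a joint passes its speed limit or range.

## Working session

There is one attempt and no reset: what is moved stays moved. The work goes in short steps, Python scripts to look and compute and a shell command to move; the robot and the scene stay as the last step left them, time stands still between calls to the robot, and variables do not carry over. Pictures are saved under pics/ and viewed, at most 10 in all, crops included, and the job is handed in when it is done.

```bash
ls; mkdir -p pics; cat > h.py <<'E'
import numpy as np, cv2
from cell import bot, eyes
from scipy.spatial.transform import Rotation as Rn
def snap(n,f):
    s=bot.observe(); c=eyes.camera(n); cv2.imwrite(f'pics/{f}.png',c['pixels'][:,:,::-1])
    if n=='wrist':
        T=np.eye(4);T[:3,:3]=Rn.from_rotvec(s['tool_rot']).as_matrix();T[:3,3]=s['tcp_pos']
        M=np.linalg.inv(T@np.array(c['T_tool_cam'])); R,t=M[:3,:3],M[:3,3]
    else: R,t=np.array(c['R']),np.array(c['t'])
    np.savez(f'pics/{f}.npz',K=c['mtx'],k1=c['k1'],R=R,t=t)
def at_z(f,u,v,z):
    d=np.load(f'pics/{f}.npz');K,k1,R,t=d['K'],float(d['k1']),d['R'],d['t']
    p=np.linalg.solve(K,[u,v,1])[:2]; x=p.copy()
    for _ in range(30): x=p/(1+k1*(x@x))
    r=R.T@np.array([x[0],x[1],1]); o=-R.T@t
    return (o+r*(z-o[2])/r[2]).round(1)
def proj(f,X):
    d=np.load(f'pics/{f}.npz');K,k1,R,t=d['K'],float(d['k1']),d['R'],d['t']
    c=R@np.array(X,float)+t; x=c[:2]/c[2]; x=x*(1+k1*(x@x)); return (K@[x[0],x[1],1])[:2].round(1)
E
python3 - <<'E'
from h import *
for n in('scene','side','wrist'): snap(n,n+'0')
a=[cv2.imread(f'pics/{n}0.png') for n in('scene','wrist')]
cv2.imwrite('pics/s.png',cv2.resize(a[0],(800,600),interpolation=cv2.INTER_CUBIC))
print(bot.observe())
E
```

```text
cell.py
pics
steer.py
{'t': 0.15, 'q': array([-3.69713273e-05,  2.60530870e-01, -1.39100896e-01,  1.17268848e+00,
        2.01388756e-05,  1.57080521e+00]), 'dq': array([ 0.00118521, -0.00331789,  0.00489173,  0.00052724,  0.00047651,
       -0.00045462]), 'joint_torque': array([-3.64596281e-05, -4.06005156e+01,  2.54166770e+01,  1.26235068e-02,
       -2.58195018e-05, -1.05726747e-05]), 'tcp_pos': array([ 5.24495087e+02, -1.33153808e-02,  2.49346618e+02]), 'tool_rot': array([-2.22072004e+00, -2.22061819e+00,  1.66968018e-03]), 'ft_force': array([-0.52602411, -0.07820962, -0.79682451]), 'torque': array([-0.01799093, -0.00564062, -0.0550757 ]), 'grip_force': 0.0, 'grip_width': 85.31481879292151}
```

View pics/s.png

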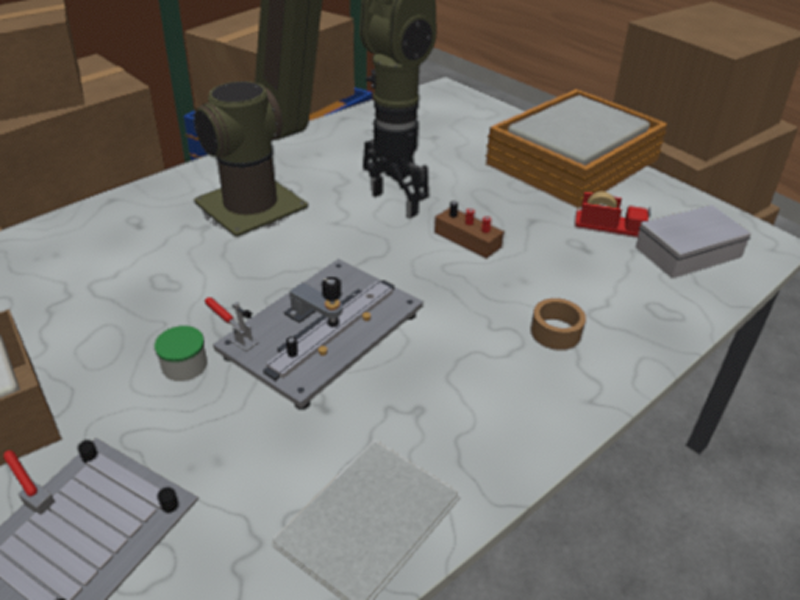

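View pics/wrist0.png

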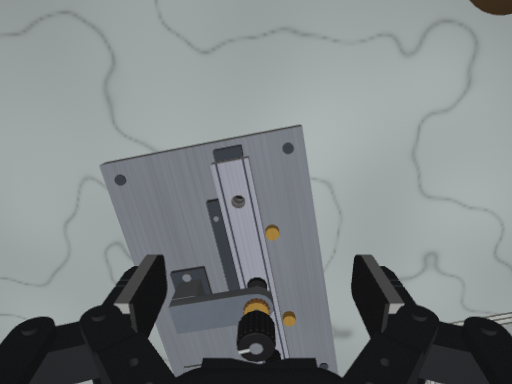

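View pics/side0.png

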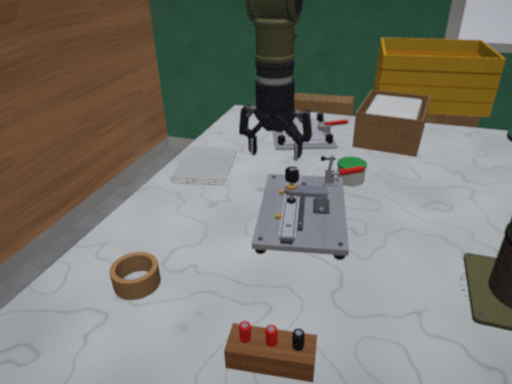

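The scene picture shows the black pin at about (454,206)/1.5625 and the two reds beside it. In the wrist picture the hole is at (238,201) and the knob top at (256,348). In the side picture the black pin top is at (298,332).

```bash
python3 - <<'E'
from h import *
s=1.5625
print('black',at_z('scene0',454/s,206/s,79),at_z('side0',298.5,332,79))
print('reds',at_z('scene0',469.5/s,213/s,79),at_z('scene0',487/s,221/s,79),at_z('side0',272,328,79),at_z('side0',245,324,79))
print('hole',at_z('wrist0',238,201,47),'knob',at_z('wrist0',256,349,143.5),at_z('scene0',332/s,282/s,143.5),at_z('side0',291.5,170,143.5))
print('plate corners',at_z('wrist0',102,164,35),at_z('wrist0',301,126,35))
print('hole side',at_z('side0',288,236,47),'tape',at_z('side0',135,268,48),'fit',at_z('scene0',292/s,341/s,81),'tub',at_z('scene0',181/s,343/s,60))
b=at_z('side0',298.5,332,79);h=at_z('wrist0',238,201,47)
cs=[('scene0',(b[0],b[1],60)),('side0',(b[0],b[1],60))]
ims=[]
for f,X in cs:
    u,v=proj(f,X).astype(int); im=cv2.imread(f'pics/{f}.png'); v=min(v,339);ims.append(cv2.resize(im[v-45:v+45,u-60:u+60],(396,297),interpolation=cv2.INTER_CUBIC)); print(u-60,v-45)
cv2.imwrite('pics/c1.png',np.hstack(ims))
E
```

```text
black [405.1 284.3  79. ] [397.9 289.2  79. ]
reds [447.3 290.1  79. ] [493.8 296.4  79. ] [441.3 294.6  79. ] [486.6 300.3  79. ]
hole [501.4 -36.   47. ] knob [ 521.3 -141.6  143.5] [ 521.  -137.3  143.5] [ 521.1 -134.6  143.5]
plate corners [355.4   1.6  35. ] [566.8  41.6  35. ]
hole side [490.9   4.7  47. ] tape [766.8 206.7  48. ] fit [ 542.7 -242.3   81. ] tub [ 402.1 -384.6   60. ]
229 90
238 294
```

```bash
python3 - <<'E'
from h import *
d=np.load('pics/wrist0.npz');o=-d['R'].T@d['t'];print('cam at',o.round(0),'axis',d['R'][2].round(2),'up',(-d['R'][1]).round(2))
s=bot.observe()['tcp_pos']
# tool-x offset e of object ahead of TCP; object z below TCP
for e in(-60,-30,0,30,60):
  for dz in(-60,-100,-150): print(e,dz,proj('wrist0',s+[0,e,dz]))
E
```

```text
cam at [524.  82. 373.] axis [-0.   -0.32 -0.95] up [-0.    0.95 -0.32]
-60 -60 [259.8 305.9]
-60 -100 [259.8 273.4]
-60 -150 [259.7 244.1]
-30 -60 [259.9 267.1]
-30 -100 [259.8 239.2]
-30 -150 [259.7 214.4]
0 -60 [260.  224.5]
0 -100 [259.9 202.2]
0 -150 [259.8 182.7]
30 -60 [260.1 177.5]
30 -100 [260.  162.1]
30 -150 [259.9 148.8]
60 -60 [260.2 125.7]
60 -100 [260.1 118.6]
60 -150 [259.9 112.6]
```

View pics/c1.png

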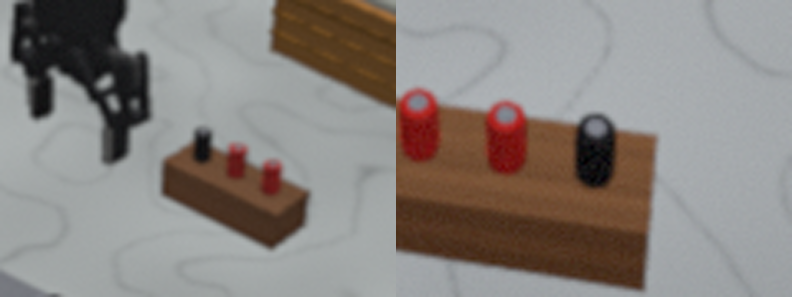

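The crop shows the block with the black pin top at side pixel (298.6, 332.8), confirming the earlier reading. I'll move over the pin for a wrist view.

The manual's scale: shifts go in shares of 50 mm and turns go in shares of pi rad. Converting my numbers, 41 mm is 0.82, -18 mm is -0.36, -0.15 rad is -0.0477.

```bash
python3 steer.py '{"wx": [0,0,0,0,0,0,0,0,0,0,0,0,0,0,0,0,0,0,0],"wy": [0,0,0,0,0,0,0,0,0,0,0,0,0,0,0,0,0,0,0],"wz": [0,0,0,0,0,0,0,-0.0446,-0.0446,-0.0446,-0.0446,-0.0446,-0.0446,-0.0446,-0.0446,-0.0446,-0.0446,-0.0446,-0.0477],"tx": [0.82,0.82,0.82,0.82,0.82,0.82,0.82,0,0,0,0,0,0,0,0,0,0,0,0],"ty": [-0.36,-0.36,-0.36,-0.36,-0.36,-0.36,-0.36,0,0,0,0,0,0,0,0,0,0,0,0],"tz": [0.1,0.1,0.1,0.1,0.1,0.1,0.1,0,0,0,0,0,0,0,0,0,0,0,0],"finger_gap": [70,70,70,70,70,70,70,70,70,70,70,70,70,70,70,70,70,70,70]}' 40
python3 steer.py '{"wx": [0,0],"wy": [0,0],"wz": [0,0],"tx": [0,0],"ty": [0,0],"tz": [0,0],"finger_gap": [70,70]}'
python3 - <<'E'
from h import *
snap('wrist','w1'); s=bot.observe(); print(s['q'].round(2),s['tcp_pos'],Rn.from_rotvec(s['tool_rot']).as_matrix().round(3))
E
```

```text
t: 2.05
tcp_pos: [398.8, 286.8, 214.7]
tool_rot: [0.197, -3.135, 0.001]
ft_force: [0.0, -0.2, -0.1]
grip_width: 70.2
grip_force: 0.0
t: 2.25
tcp_pos: [398.8, 286.9, 214.8]
tool_rot: [0.182, -3.136, 0.0]
ft_force: [0.0, -0.0, 0.3]
grip_width: 69.9
grip_force: 0.0
[ 0.62  0.22 -0.28  1.06 -0.    0.51] [398.90772131 286.91659131 214.85084515] [[-0.993 -0.116 -0.   ]
 [-0.116  0.993 -0.   ]
 [ 0.    -0.    -1.   ]]
```

View pics/w1.png

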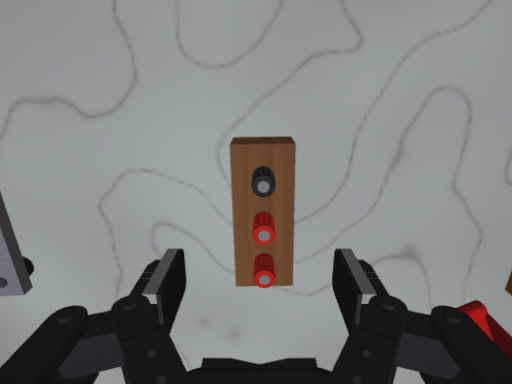

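The wrist view shows the black pin top centred at (263,186) and the reds at (263,236) and (264,281). The block is lined up with the fingers.

```bash
python3 - <<'E'
from h import *
s=bot.observe();p=at_z('w1',263,186,79);q=at_z('w1',264,281,79);print(p,q,np.hypot(*(p-q)[:2]))
R=Rn.from_rotvec(s['tool_rot']).as_matrix()
print('tool delta',R.T@(p*[1,1,0]+[0,0,69]-s['tcp_pos']))
E
```

```text
[396.9 290.8  79. ] [488.1 302.8  79. ] 91.98608590433669
tool delta [  1.49939283   4.11690116 145.85055291]
```

Scaled: 35 mm is 0.7, 1.5 mm is 0.03.

```bash
python3 steer.py '{"wx": [0,0,0,0,0,0,0,0,0,0,0,0],"wy": [0,0,0,0,0,0,0,0,0,0,0,0],"wz": [0,0,0,0,0,0,0,0,0,0,0,0],"tx": [0.03,0,0,0,0,0,0,0,0,0,0,0],"ty": [0.08,0,0,0,0,0,0,0,0,0,0,0],"tz": [0,0.7,0.7,0.7,0.5,0.3,0,0,0,0,0,0],"finger_gap": [60,55,50,45,40,40,40,30,5,5,5,5]}' 40
python3 steer.py '{"wx": [0,0],"wy": [0,0],"wz": [0,0],"tx": [0,0],"ty": [0,0],"tz": [0,0],"finger_gap": [5,5]}'
```

```text
t: 3.5
tcp_pos: [397.8, 291.4, 71.1]
tool_rot: [-0.187, 3.134, 0.002]
ft_force: [-0.2, -0.1, 6.6]
grip_width: 18.9
grip_force: 39.5
t: 3.7
tcp_pos: [397.8, 291.4, 71.1]
tool_rot: [-0.187, 3.134, 0.002]
ft_force: [-0.7, -0.3, 5.4]
grip_width: 18.7
grip_force: 39.5
```

Scaled: -42 mm is -0.84, -40 mm is -0.8.

```bash
python3 steer.py '{"wx": [0,0,0,0,0,0,0,0,0,0,0,0,0,0,0,0],"wy": [0,0,0,0,0,0,0,0,0,0,0,0,0,0,0,0],"wz": [0,0,0,0,0,0,0,0,0,0,0,0,0,0,0,0],"tx": [0,0,0,0,-0.08,-0.16,-0.16,-0.16,-0.16,-0.16,-0.16,-0.16,-0.1,0,0,0],"ty": [0,0,0,0,-0.42,-0.84,-0.84,-0.84,-0.84,-0.84,-0.84,-0.84,-0.44,0,0,0],"tz": [-0.2,-0.6,-0.8,-0.2,0,0,0,0,0,0,0,0,0,0,0,0],"finger_gap": [5,5,5,5,5,5,5,5,5,5,5,5,5,5,5,5]}'
python3 - <<'E'
from h import *
snap('wrist','w2');snap('side','s2'); s=bot.observe(); print(s['q'].round(2),s['tcp_pos'],s['tool_rot'],s['ft_force'])
a=cv2.imread('pics/w2.png')[90:300,130:410]
cv2.imwrite('pics/w2c.png',cv2.resize(a,(800,600),interpolation=cv2.INTER_CUBIC))
E
```

```text
t: 5.3
tcp_pos: [500.8, -35.3, 159.7]
tool_rot: [0.188, -3.135, -0.001]
ft_force: [-0.1, 0.5, -0.4]
grip_width: 19.0
grip_force: 39.8
[-0.07  0.28 -0.36  0.93  0.   -0.19] [501.04599175 -35.00206966 159.87754309] [ 1.89705168e-01 -3.13514298e+00 -5.37180784e-04] [-0.72858659 -0.54559139 -1.53220763]
```

View pics/w2c.png

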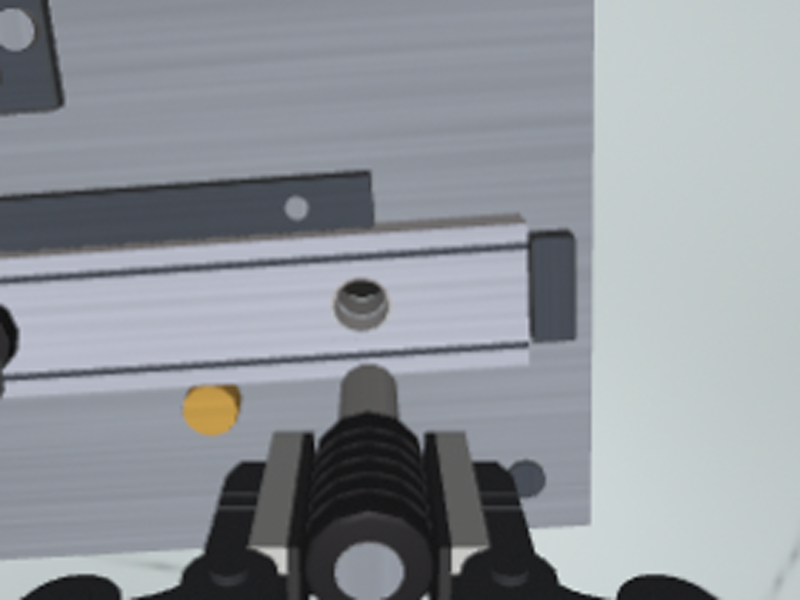

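The hole mouth is at crop (361,304), which is full-frame (256.4,196.4). The pin hangs straight, with its tip's far edge at crop (368,366).

```bash
python3 - <<'E'
from h import *
s=bot.observe();h=at_z('w2',256.4,196.4,47);print(h)
R=Rn.from_rotvec(s['tool_rot']).as_matrix();print(R.T@(h-s['tcp_pos']))
k=800/280
for off in(-4,0,4): print((proj('w2',s['tcp_pos']+R@[off,0,60])-[130,90])*k)
print('pin grip top', (proj('w2',s['tcp_pos']+R@[0,0,-8])-[130,90])*k, 'seen 369,570')
E
```

```text
[500.6 -36.4  47. ]
[  0.53302149  -1.37737222 112.8774184 ]
[365.71428571 402.85714286]
[365.71428571 385.71428571]
[365.71428571 368.57142857]
pin grip top [364.28571429 575.42857143] seen 369,570
```

Scaled: 20 mm is 0.4, -2.1 mm is -0.042.

```bash
python3 steer.py '{"wx": [0,0,0,0,0,0,0,0],"wy": [0,0,0,0,0,0,0,0],"wz": [0,0,0,0,0,0,0,0],"tx": [0,0,0,0,0,0,0,0],"ty": [-0.042,0,0,0,0,0,0,0],"tz": [0,0.4,0.4,0.16,0.1,0.1,0.08,0],"finger_gap": [5,5,5,5,5,5,5,5]}'
```

```text
t: 6.2
tcp_pos: [501.9, -38.2, 97.9]
tool_rot: [0.187, -3.136, -0.0]
ft_force: [-0.1, 0.0, 0.2]
grip_width: 18.7
grip_force: 39.8
```

Scaled: 5 mm is 0.1, 4 mm is 0.08.

```bash
python3 steer.py '{"wx": [0,0,0,0,0,0],"wy": [0,0,0,0,0,0],"wz": [0,0,0,0,0,0],"tx": [0,0,0,0,0,0],"ty": [0,0,0,0,0,0],"tz": [0.1,0.1,0.1,0.08,0.06,0],"finger_gap": [5,5,5,5,5,5]}'
```

```text
t: 6.8
tcp_pos: [501.6, -38.1, 75.5]
tool_rot: [0.187, -3.135, -0.0]
ft_force: [-0.2, -0.5, 0.3]
grip_width: 18.7
grip_force: 40.0
```

Scaled: 1 mm is 0.02, 0.5 mm is 0.01.

```bash
python3 steer.py '{"wx": [0,0,0,0],"wy": [0,0,0,0],"wz": [0,0,0,0],"tx": [0,0,0,0],"ty": [0,0,0,0],"tz": [0.02,0.02,0.01,0],"finger_gap": [5,5,5,5]}'
python3 steer.py '{"wx": [0,0,0,0,0,0,0,0,0,0,0],"wy": [0,0,0,0,0,0,0,0,0,0,0],"wz": [0,0,0,0,0,0,0,0,0,0,0],"tx": [0,0,0,0,0,0,0,0,0,0,0],"ty": [0,0,0,0,0,0,0,0,0,0,0],"tz": [0,0,0,0,0,-0.2,-0.6,-0.8,-0.8,0,0],"finger_gap": [24,30,36,40,40,40,45,60,60,60,60]}'
python3 - <<'E'
from h import *
snap('wrist','w3'); s=bot.observe(); print(s['q'].round(2),s['tcp_pos'],s['tool_rot'],s['ft_force'])
cv2.imwrite('pics/w3c.png',cv2.resize(cv2.imread('pics/w3.png'),(800,600),interpolation=cv2.INTER_CUBIC))
E
```

```text
t: 7.2
tcp_pos: [501.9, -38.2, 73.5]
tool_rot: [-0.187, 3.136, 0.0]
ft_force: [-0.0, 0.7, -0.8]
grip_width: 18.7
grip_force: 40.0
t: 8.3
tcp_pos: [502.8, -38.2, 195.1]
tool_rot: [-0.187, 3.133, -0.001]
ft_force: [-0.6, 0.6, -0.3]
grip_width: 60.2
grip_force: 0.0
[-0.08  0.25 -0.3   1.02 -0.   -0.2 ] [501.70815375 -38.1620624  193.6999143 ] [-1.87099435e-01  3.13565611e+00 -8.46504225e-05] [-0.79895039  0.3927999   0.51848334]
```

View pics/w3c.png

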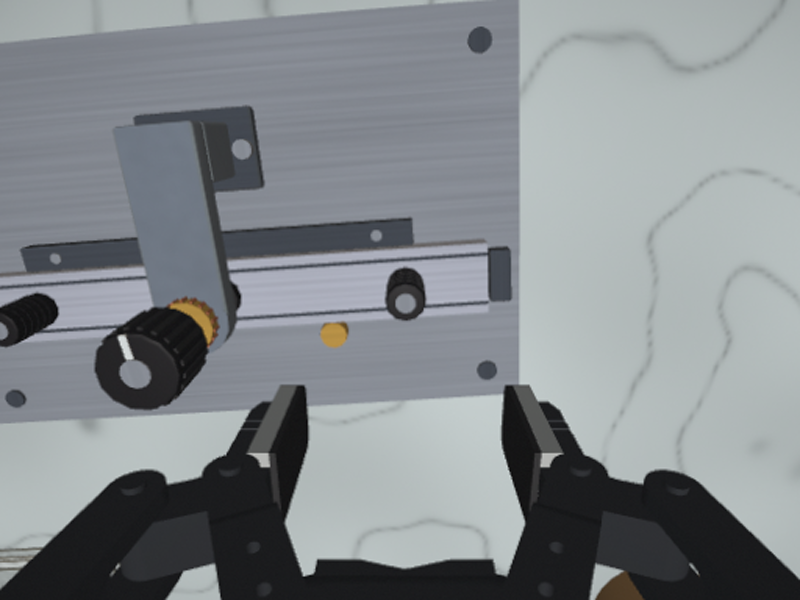

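The black pin stands in the hole with its top at (405,302)/1.5625. The knob top is at (135,373) and its index mark at (125,347).

```bash
python3 - <<'E'
from h import *
s=bot.observe();k=1.5625
for z in(79,81,85): print(z,at_z('w3',405/k,302/k,z))
K=at_z('w3',136/k,372/k,143.5);F=at_z('w3',5/k,332/k,81);print('knob',K,'fit',F,'idx',at_z('w3',125/k,347/k,143.5)-K)
R=Rn.from_rotvec(s['tool_rot']).as_matrix();print(R.T@(K-[0,0,12]-s['tcp_pos']))
E
```

```text
79 [501.5 -37.5  79. ]
81 [500.9 -37.6  81. ]
85 [499.5 -37.7  85. ]
knob [ 520.7 -139.5  143.5] fit [ 541.7 -239.5   81. ] idx [-10.1  -3.7   0. ]
[  -6.78453393 -102.87261317   62.21006928]
```

Scaled: -34.5 mm is -0.69, -34.4 mm is -0.688, -0.147 rad is -0.0468.

```bash
python3 steer.py '{"wx": [0,0,0,0,0,0,0,0,0,0,0,0,0,0,0,0,0,0,0,0],"wy": [0,0,0,0,0,0,0,0,0,0,0,0,0,0,0,0,0,0,0,0],"wz": [0,0,0,-0.0468,-0.0468,-0.0468,-0.0468,-0.0468,-0.0468,-0.0468,-0.0468,-0.0468,-0.0468,-0.0468,-0.0468,-0.0468,-0.0468,-0.0468,0,0],"tx": [-0.046,-0.046,-0.044,0,0,0,0,0,0,0,0,0,0,0,0,0,0,0,0,0],"ty": [-0.69,-0.69,-0.688,0,0,0,0,0,0,0,0,0,0,0,0,0,0,0,0,0],"tz": [0,0,0,0,0,0,0,0,0,0,0,0,0,0,0,0,0,0,0,0],"finger_gap": [70,70,70,70,70,70,70,70,70,70,70,70,70,70,70,70,70,70,70,70]}'
python3 - <<'E'
from h import *
snap('wrist','w4'); s=bot.observe(); print(s['q'].round(2),s['tcp_pos'],s['tool_rot'],s['ft_force'])
cv2.imwrite('pics/w4c.png',cv2.resize(cv2.imread('pics/w4.png'),(800,600),interpolation=cv2.INTER_CUBIC))
E
```

```text
t: 10.35
tcp_pos: [520.0, -139.8, 192.2]
tool_rot: [2.881, -1.253, -0.004]
ft_force: [-0.8, -0.4, 0.3]
grip_width: 69.7
grip_force: 0.0
[-0.26  0.32 -0.21  1.04 -0.   -2.58] [ 520.26857412 -139.85116957  192.5394813 ] [ 2.88097313 -1.2520782  -0.00313077] [ 0.20564894  0.13717909 -0.45063226]
```

View pics/w4c.png

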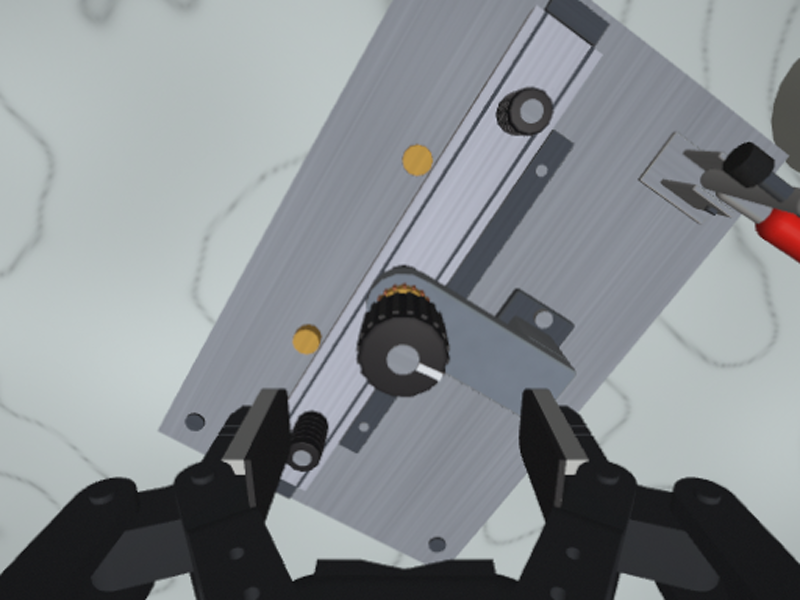

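The knob top is centred at (403,359) in the enlarged view, with the index pointing to (430,373). Both pins are standing.

```bash
python3 - <<'E'
from h import *
s=bot.observe();k=1.5625
K=at_z('w4',403/k,358/k,143.5);print('knob',K)
R=Rn.from_rotvec(s['tool_rot']).as_matrix();print(R.T@(K-[0,0,12]-s['tcp_pos']))
E
```

```text
knob [ 520.6 -140.   143.5]
[ 0.43920258 -0.20609293 61.03863447]
```

Scaled: 20 mm is 0.4, 11 mm is 0.22.

```bash
python3 steer.py '{"wx": [0,0,0,0,0,0,0,0,0],"wy": [0,0,0,0,0,0,0,0,0],"wz": [0,0,0,0,0,0,0,0,0],"tx": [0.008,0,0,0,0,0,0,0,0],"ty": [-0.01,0,0,0,0,0,0,0,0],"tz": [0.2,0.4,0.4,0.22,0,0,0,0,0],"finger_gap": [70,65,60,55,50,20,20,20,20]}' 40
python3 steer.py '{"wx": [0,0,0,0,0,0,0,0,0,0,0,0,0,0,0],"wy": [0,0,0,0,0,0,0,0,0,0,0,0,0,0,0],"wz": [0.0318,0.0446,0.0446,0.0446,0.0446,0.0446,0.0446,0.0446,0.0446,0.0446,0.0446,0.0318,0.0318,0.0318,0],"tx": [0,0,0,0,0,0,0,0,0,0,0,0,0,0,0],"ty": [0,0,0,0,0,0,0,0,0,0,0,0,0,0,0],"tz": [0,0,0,0,0,0,0,0,0,0,0,0,0,0,0],"finger_gap": [20,20,20,20,20,20,20,20,20,20,20,20,20,20,20]}'
python3 - <<'E'
from h import *
s=bot.observe(); print(s['q'].round(3),s['tcp_pos'],s['torque'])
E
```

```text
t: 11.3
tcp_pos: [521.7, -140.1, 133.0]
tool_rot: [2.883, -1.249, 0.001]
ft_force: [-0.7, -0.1, -0.3]
grip_width: 32.6
grip_force: 40.2
t: 12.8
tcp_pos: [521.7, -140.3, 132.6]
tool_rot: [-0.814, 3.034, -0.001]
ft_force: [-0.6, -1.1, -2.5]
grip_width: 33.2
grip_force: 40.1
[-0.262  0.362 -0.312  0.896 -0.001 -0.786] [ 521.70960564 -140.31729495  132.61773521] [-0.3558765   0.03255291 -0.11919722]
```

Scaled: 0.1 rad is 0.0318.

```bash
for i in 1 2 3; do :; done; python3 steer.py '{"wx": [0,0,0,0],"wy": [0,0,0,0],"wz": [0.0318,0.0318,0.0318,0.0318],"tx": [0,0,0,0],"ty": [0,0,0,0],"tz": [0,0,0,0],"finger_gap": [20,20,20,20]}'; python3 -c "
from cell import bot, eyes;s=bot.observe();print(s['q'][5],s['torque'])"
python3 steer.py '{"wx": [0,0,0],"wy": [0,0,0],"wz": [0.0318,0.0318,0.0318],"tx": [0,0,0],"ty": [0,0,0],"tz": [0,0,0],"finger_gap": [20,20,20]}'; python3 -c "
from cell import bot, eyes;s=bot.observe();print(s['q'][5],s['torque'])"
```

```text
t: 13.2
tcp_pos: [521.6, -140.4, 132.5]
tool_rot: [0.192, -3.136, 0.002]
ft_force: [-0.3, -0.7, -3.7]
grip_width: 33.1
grip_force: 40.1
-0.38491321605356493 [-0.49701585  0.11055637  0.09823156]
t: 13.5
tcp_pos: [521.5, -140.4, 132.5]
tool_rot: [-0.278, -3.129, 0.002]
ft_force: [-1.4, -0.2, -4.3]
grip_width: 32.9
grip_force: 40.1
-0.08491007486249619 [-0.4431861   0.14409609  0.10635981]
```

Scaled: 0.1 mm is 0.002, 0.1 rad is 0.0318.

```bash
q='from cell import bot, eyes;s=bot.observe();print(s["q"][5],s["torque"])'
python3 steer.py '{"wx": [0,0,0],"wy": [0,0,0],"wz": [0.0318,0.0318,0.0318],"tx": [0,0,0],"ty": [0,0,0],"tz": [0.002,0,0.002],"finger_gap": [20,20,20]}'; python3 -c "$q"
python3 steer.py '{"wx": [0,0,0],"wy": [0,0,0],"wz": [0.0318,0.0318,0.0318],"tx": [0,0,0],"ty": [0,0,0],"tz": [0.002,0,0.002],"finger_gap": [20,20,20]}'; python3 -c "$q"
```

```text
t: 13.8
tcp_pos: [521.5, -140.4, 132.4]
tool_rot: [0.743, 3.052, -0.002]
ft_force: [-0.4, -0.5, -2.5]
grip_width: 33.0
grip_force: 40.1
0.21512319796657636 [-0.36812365  0.2151563   0.06390299]
t: 14.1
tcp_pos: [521.4, -140.3, 132.3]
tool_rot: [1.191, 2.907, -0.001]
ft_force: [-1.4, -1.7, -0.7]
grip_width: 32.7
grip_force: 40.2
0.515098153646577 [-0.34188767  0.29716002  0.08382798]
```

Scaled: 0.1 rad is 0.0318.

```bash
q='from cell import bot, eyes;s=bot.observe();print(s["q"][5],s["torque"])'
python3 steer.py '{"wx": [0,0,0],"wy": [0,0,0],"wz": [0.0318,0.0318,0.0318],"tx": [0,0,0],"ty": [0,0,0],"tz": [0,0,0],"finger_gap": [20,20,20]}'; python3 -c "$q"
python3 steer.py '{"wx": [0,0,0],"wy": [0,0,0],"wz": [0.0318,0.0318,0.0318],"tx": [0,0,0],"ty": [0,0,0],"tz": [0,0,0],"finger_gap": [20,20,20]}'; python3 -c "$q"
```

```text
t: 14.4
tcp_pos: [521.6, -140.2, 132.3]
tool_rot: [1.609, 2.698, -0.001]
ft_force: [-0.8, -0.6, -1.5]
grip_width: 33.0
grip_force: 40.2
0.8132067122232591 [-0.09355153  0.35720744  0.91883861]
t: 14.7
tcp_pos: [521.4, -139.4, 132.3]
tool_rot: [-1.993, -2.427, -0.001]
ft_force: [-1.7, 0.1, -1.0]
grip_width: 32.9
grip_force: 40.2
1.1133341179174183 [0.1106249  0.21509001 0.94205949]
```

Scaled: -0.14 rad is -0.0446.

```bash
q='from cell import bot, eyes;s=bot.observe();print(s["q"][5],s["torque"])'
python3 steer.py '{"wx": [0,0],"wy": [0,0],"wz": [0,0],"tx": [0,0],"ty": [0,0],"tz": [0,0],"finger_gap": [20,20]}' 50; python3 -c "$q"
python3 -c "
from h import *
snap('wrist','w5')"
python3 steer.py '{"wx": [0,0,0,0,0,0,0,0,0,0,0,0,0,0],"wy": [0,0,0,0,0,0,0,0,0,0,0,0,0,0],"wz": [-0.0318,-0.0446,-0.0446,-0.0446,-0.0446,-0.0446,-0.0446,-0.0446,-0.0446,-0.0446,-0.0446,-0.0318,0,0],"tx": [0,0,0,0,0,0,0,0,0,0,0,0,0,0],"ty": [0,0,0,0,0,0,0,0,0,0,0,0,0,0],"tz": [0,0,0,0,0,0,0,0,0,0,0,0,0,0],"finger_gap": [20,20,20,20,20,20,20,20,20,20,20,20,20,20]}'; python3 -c "$q"
python3 -c "
from h import *
snap('wrist','w6')
a=[cv2.resize(cv2.imread(f'pics/{f}.png')[200:330,190:330],(400,372),interpolation=cv2.INTER_CUBIC) for f in('w5','w6')]
cv2.imwrite('pics/w56.png',np.hstack(a))"
```

```text
t: 14.9
tcp_pos: [521.5, -139.5, 132.3]
tool_rot: [-1.989, -2.431, -0.001]
ft_force: [-1.9, 0.7, 0.6]
grip_width: 32.6
grip_force: 49.7
1.109530448923993 [0.25426664 0.324145   0.84872705]
t: 16.35
tcp_pos: [521.1, -140.3, 132.6]
tool_rot: [0.348, -3.122, 0.001]
ft_force: [-4.3, -1.0, 5.6]
grip_width: 32.7
grip_force: 50.2
-0.48463376067210007 [-0.00177388  1.00766311  0.07505873]
```

View pics/w56.png

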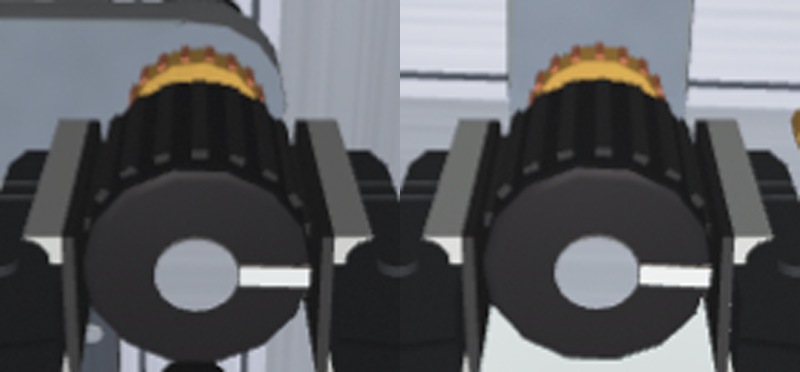

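The index line sits at the same place relative to the fingers in both crops, so there was no slip and the back-off was 1.59 rad. One last check is the pin's height, triangulated from w3 and w4.

```bash
python3 -c "
from h import *
k=1.5625
for z in(77,81,85): print(z,at_z('w3',405/k,302/k,z),at_z('w4',302/k,458/k,z),at_z('w4',531/k,111/k,z))
s=bot.observe();print(s['t'],s['tcp_pos'],s['grip_force'],s['dq'].round(3))"
```

```text
77 [502.2 -37.4  77. ] [499.2 -34.9  77. ] [ 539.8 -243.7   77. ]
81 [500.9 -37.6  81. ] [500.5 -37.6  81. ] [ 540.4 -242.9   81. ]
85 [499.5 -37.7  85. ] [501.8 -40.3  85. ] [ 541.  -242.1   85. ]
16.4 [ 521.10419191 -140.30328763  132.61032998] 50.187397599220276 [ 0.001 -0.002  0.001 -0.001  0.002  0.002]
```

The two views intersect at z = 81, so the pin is home. I'm handing the job in.

```bash
python3 -c "
from cell import bot, eyes;print(bot.sign_off())"
```

```text
the job is handed in; nothing more can be done
None
```

I handed in the job at 16.4 s: the black pin is home in the rail, and the thumbscrew was seated, backed off about 1.59 rad and is still gripped at 50 N; `sign_off` returned no verdict.

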